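# Change over the cutlery boxes on the serving counter

### The arm

A 6-joint arm with a two-finger parallel gripper is mounted at the origin on the work surface. World frame = base frame: x ahead of the robot, y to its left, z up, the work surface at z = 0. Lengths are in m, angles in rad, forces in N, time in s.
With the tool pointing down it reaches from about 0.2 to 0.875 m from the base axis. Payload 3.4 kg.
Tool frame: the origin (TCP) lies between the finger pads; the fingertips stand env.tcp_to_tips ahead of it and the grasp point (between the pads) lies 11 mm behind it (env.tcp_to_tips is the distance from the TCP to the fingertips, in m); z points along the fingers, y is the direction in which the jaws open and shut (so a half turn about z gives the same grasp; the last joint's range is limited). The gripper opens to 94 mm and grips with 3 to 60 N. Pads are 16 mm wide; open, the fingers measure 119 mm over their backs; the gripper's body (75 mm by 177 mm) begins 78 mm behind the grasp point.
Start: joints at [1.059, 0.276, 1.505, -0, 1.361, -0.121], TCP at [0.219, 0.532, 0.213] pointing down, gripper open.
Joint ranges: [-2.89, 2.89], [-0.75, 2.08], [0.22, 2.7], [-1.18, 4.32], [0.11, 2.71], [-2.7, 2.7]. Speed limits (rad/s): [2.57, 2.57, 3.14, 3.14, 3.14, 3.14].

### API

Orientations are given as [roll, pitch, yaw] about the fixed x, y, z axes, in that order (R = Rz(yaw) Ry(pitch) Rx(roll)).
In Python, from rig import env gives the robot as it stands. The module is installed in compiled form; this text tells all that it offers.
- The arm moves only by the tool move_arm, never from a script. Its argument "series" is a list of rows, each a list of 7 numbers: the opening, from -1 (shut) to 1 (fully open), then the shift along the tool's x, y, z in cm, then the turn, a rotation vector about the tool's x, y, z in rad. A call has 1 to 20 rows; each row is the pose to reach, as a shift and turn from the pose commanded when the call began, along the tool's axes at that moment; what a row does not reach only later rows make up. A row lasts 1/8 s, in which the tool goes at most 62.5 mm and 10.7 degrees, less where a joint would pass 70% of its speed; a pose out of reach is approached as far as the arm can. A call with a gripper value outside its range is refused whole. The fingers move at their own pace and stop on an object; "squeeze" is the grip in N (left out, the last holds). Time passes only in rows, so rows that repeat a pose let the fingers close. It gives the time, the measured TCP pose, the force and the opening at its end, in the units of the state.
- env.sense(): the state, without advancing time (a new reading comes with each control period).
- env.capture(name): name is "scene" or "top" or "wrist"; returns the picture (384x512x3 uint8, blue, green, red); there is no depth.
- env.camera_model(name): a dict with "fx", "fy", "cx", "cy" (pixels), "position" and "orientation" of the camera in the world. Camera axes: x right, y up, looking along -z (the intrinsics and any distortion apply to the point x, -y, -z); pixel columns grow to the right and rows downward; lengths in m; the calibration is good to about 2 mm. A picture is of the moment at which its call begins: read the wrist's pose just before it. camera_model takes no time and is no camera call; for the wrist camera it gives the pose at the moment of the call.
- env.hand_in(): hands the job in, once; it reports no verdict.
Trained networks look in the newest picture that a camera, given by its name, has taken for a name from the list of things; names that differ only in an ending like _2 or _b are one class to them, and where a whole thing is asked for, a point or a joint stands for the part that bears it (a point fixed in the world has none). Each returns a list of dicts, best first, with "confidence" (0 to 1); they miss things now and then, are a little off and sometimes report something else, mostly with a low value. They report only what shows in the picture. A call takes as long as a camera call.
- env.trace(camera, name): "mask" (384x512 bool, what is visible of it) and "centre" ([column, row] in pixels, amid what is visible of it).
- env.mark_of(camera, name): "centre" ([column, row] in pixels: a listed point, or the origin of a listed thing).
The state is a dict: "clock": time; "joints": joint angles; "joint_velocities": joint speeds; "joint_torque": joint torques, N m; "eef_pos": TCP position; "ee_rot": TCP orientation; "ft_force": force on the tool from outside, world axes, zero at the start; "ft_torque": the same for the moment, N m; "gripper_width": finger opening in m.
Only numpy, scipy, OpenCV 4.12 (cv2) and the standard library are available. Lean on these libraries where they do the work, as an engineer would, in place of code of your own. Each camera call takes 0.05 s, during which the arm holds its last target.

### The job

Change the serving counter over from spoons to chopsticks: push the open lid of the narrow spoon box forward so that it falls shut, and push the wide chopstick box's lid up by its front lip and right over, so that it leans back and stays open by itself. Do it gently with the fingertips or the outside of the fingers: do not pinch or grip anything, and leave everything else on the counter where it stands.

Things in the scene. Friction and masses are not known exactly. Their poses are not given: they have to be found in the camera images.
- wide_box: the wide box: fixed open-topped steel counter box of wrapped chopsticks, 130 mm (its x, front to back) by 240 mm (its y) by 110 mm tall, 5 mm walls, with a black lid. Origin: centre of its underside, on the counter. Its front faces its own -x, roughly towards the robot; its z is up. The box cannot be moved
- wide_lid (a joint): angle of the wide lid, rad: 0 shut, level on the rim; 1.57 upright; 1.95 leaning back on its stop. It is shut at first. A black plate 130 by 240 mm, 6 thick, about 0.24 kg, hinged along the box's far (+x) top edge. Below about 1.55 gravity drops it shut, beyond that gravity takes it back to the stop; hinge damped (0.05 N m s/rad), no spring or latch; 1 to 3 N at the lip moves it
- wide_lip (a point): middle of the front edge of the wide lid's thumb lip, on its underside; moves with the lid. Lip: flat tab in the lid's plane, 55 mm wide (y), 6 thick, 38 mm beyond the box's front wall, 168 mm from the hinge line; when shut 110 mm above the counter with nothing beneath. Axes turn with the lid: x from lip to hinge, z out of its top face
- wide_hinge (a point): middle of the wide lid's hinge line, on the box's far top edge, 110 mm above the counter; fixed to the box, with the box's axes (the line runs along y)
- narrow_box: the narrow box: fixed open-topped steel counter box of soup spoons, 120 mm (its x, front to back) by 130 mm (its y) by 110 mm tall, 5 mm walls, with a black lid. Origin: centre of its underside, on the counter. Its front faces its own -x, roughly towards the robot; its z is up. The box cannot be moved
- narrow_lid (a joint): angle of the narrow lid, rad: 0 shut, level on the rim; 1.57 upright; 1.95 leaning back on its stop. It leans back open, on its stop at first. A black plate 120 by 130 mm, 6 thick, about 0.15 kg, hinged along the box's far (+x) top edge. Below about 1.55 gravity drops it shut, beyond that gravity takes it back to the stop; hinge damped (0.05 N m s/rad), no spring or latch; 1 to 3 N at the lip moves it
- narrow_lip (a point): middle of the front edge of the narrow lid's thumb lip, on its underside; moves with the lid. Lip: flat tab in the lid's plane, 55 mm wide (y), 6 thick, 38 mm beyond the box's front wall, 158 mm from the hinge line; when shut 110 mm above the counter with nothing beneath. Axes turn with the lid: x from lip to hinge, z out of its top face
- narrow_hinge (a point): middle of the narrow lid's hinge line, on the box's far top edge, 110 mm above the counter; fixed to the box, with the box's axes (the line runs along y)
- sauce: bystander: amber glass sauce bottle, 60 mm across, 170 tall, standing between and beyond the two boxes. Origin: centre of its underside
- cup: bystander: white cup, 68 mm across, 65 tall, standing just behind the wide box, lower than its hinge. Origin: centre of its underside
- bowl: bystander: small steel bowl, 90 mm across, 45 tall, standing just behind the narrow box, lower than its hinge. Origin: centre of its underside
- flask: bystander: steel drinking flask, 70 mm across, 220 tall, at the left side. Origin: centre of its underside
- jar: bystander: glass jar with a dark cap, 80 mm across, 100 tall, at the right side. Origin: centre of its underside
- roll: bystander: white till roll, 60 mm across, 55 tall, standing on end in front, between the two boxes. Origin: centre of its underside

How it is judged:
By the outcome, as a careful person would: the job done as asked, in the order asked, and still so for the second after the job is handed in, with the robot touching nothing.
It also fails if it takes over 53 s, if anything falls off the work surface, if the arm or the gripper's body presses on something with over 40 N, if the wrist force passes 120 N, or if a joint passes its speed limit or range.

## Working session

There is one attempt and no reset: what is moved stays moved. The work goes in short steps, Python scripts to look and compute and a tool call to move; the robot and the scene stay as the last step left them, time stands still between calls to the robot, and variables do not carry over. Pictures are saved under pics/ and viewed, and the job is handed in when it is done.

Besides the shell and the picture viewer there is one more tool, called as name(argument=value, ...) on one line, values as JSON. move_arm: Moves the arm, as the interface text tells. Its arguments: {"type":"object","properties":{"series":{"type":"array"},"squeeze":{"type":"number"}},"required":["series"]}

```bash
mkdir -p pics
cat > h.py <<'E'
from rig import env
import numpy as np, cv2
from scipy.spatial.transform import Rotation as R
def rot(o):
    o=np.array(o,float)
    if o.shape==(3,3): return o
    return R.from_euler('xyz',o).as_matrix() if o.size==3 else R.from_quat(o).as_matrix()
def proj(c,P):
    P=np.atleast_2d(P); p=(P-np.array(c['position']))@rot(c['orientation'])
    return np.c_[c['cx']+c['fx']*p[:,0]/-p[:,2], c['cy']+c['fy']*-p[:,1]/-p[:,2]]
def ray(c,uv):
    d=np.array([(uv[0]-c['cx'])/c['fx'],-(uv[1]-c['cy'])/c['fy'],-1.])
    return np.array(c['position']),rot(c['orientation'])@d
def atz(c,uv,z):
    o,d=ray(c,uv); return o+d*(z-o[2])/d[2]
def tri(rs):
    A=np.zeros((3,3));b=np.zeros(3)
    for o,d in rs:
        d=d/np.linalg.norm(d);M=np.eye(3)-np.outer(d,d);A+=M;b+=M@o
    return np.linalg.solve(A,b)
E
python3 - <<'E'
from h import *
print(env.sense()); print(env.tcp_to_tips)
for n in ['scene','top','wrist']:
    print(n,env.camera_model(n)); cv2.imwrite(f'pics/{n}0.png',env.capture(n))
E
```

```text
{'clock': 0.0, 'joints': array([ 1.05902739e+00,  2.76606733e-01,  1.50611222e+00, -2.30548034e-06,
        1.36070123e+00, -1.20984270e-01]), 'joint_velocities': array([ 0.00173201,  0.0011024 , -0.00103216,  0.00056644,  0.00023599,
        0.00154008]), 'joint_torque': array([ 8.88774994e-04, -4.04587519e+01, -2.37233555e+01,  7.06036133e-02,
        3.43709439e-02, -1.56249357e-04]), 'eef_pos': array([0.21875172, 0.5311691 , 0.21260638]), 'ee_rot': array([-3.13977821e+00, -2.18326108e-04,  2.75080827e+00]), 'ft_force': array([-0.75483643,  0.6074467 , -0.61819025]), 'ft_torque': array([-0.00886736, -0.0108263 ,  0.01252876]), 'gripper_width': 0.09417151334733395}
0.008
scene {'fx': 392.4837284922166, 'fy': 392.4837284922166, 'cx': 255.5029238030751, 'cy': 196.42022614686246, 'position': array([ 1.23171669, -0.11049375,  0.97350407]), 'orientation': array([0.67609462, 0.00524365, 1.3772868 ])}
top {'fx': 458.32318188883164, 'fy': 458.32318188883164, 'cx': 254.96376097429476, 'cy': 188.77626127428945, 'position': array([0.44168184, 0.01477202, 1.44853019]), 'orientation': array([ 0.05849156, -0.01036389, -1.54885431])}
wrist {'fx': 276.9167902442097, 'fy': 276.9167902442097, 'cx': 254.93751872297594, 'cy': 193.19492994482218, 'position': array([0.15282247, 0.55819827, 0.38477399]), 'orientation': array([-2.49630525e-01,  8.40097585e-04,  1.18020455e+00])}
```

View pics/scene0.png

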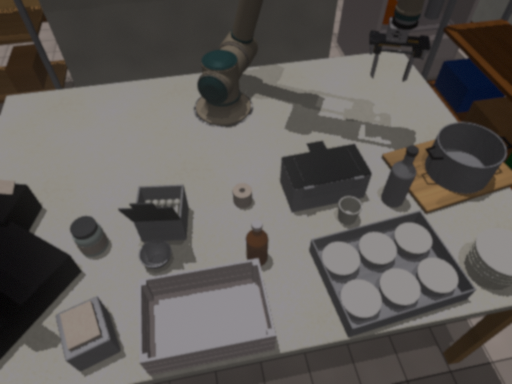

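View pics/top0.png

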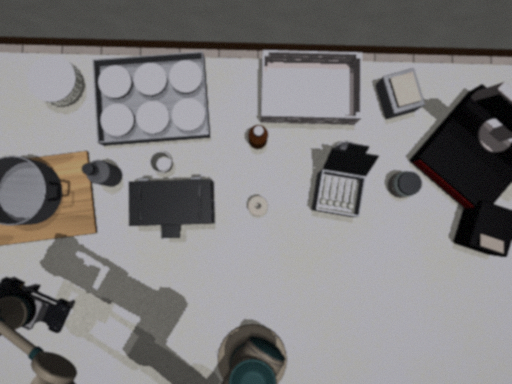

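Run:
```python
from h import *
for cam in ['scene','top']:
    env.capture(cam); c=env.camera_model(cam)
    for n in ['wide_box','wide_lip','wide_hinge','narrow_box','narrow_lip','narrow_hinge','sauce','cup','bowl','flask','jar','roll']:
        r=env.mark_of(cam,n)
        z={'wide_lip':.11,'wide_hinge':.11,'narrow_hinge':.11,'narrow_lip':.25}.get(n,0)
        print(cam,n,[(np.round(q['centre'],1),round(q['confidence'],2),np.round(atz(c,q['centre'],z),3)) for q in r[:2]])
```

```text
scene wide_box [(array([321.8, 190.4]), 0.8, array([0.482, 0.249, 0.   ]))]
scene wide_lip [(array([312.9, 143.9]), 0.77, array([0.378, 0.237, 0.11 ])), (array([347.5, 215.8]), 0.5, array([0.666, 0.25 , 0.11 ]))]
scene wide_hinge [(array([332.3, 179.6]), 0.82, array([0.533, 0.25 , 0.11 ]))]
scene narrow_box [(array([166.6, 222.3]), 0.76, array([ 0.51 , -0.248,  0.   ]))]
scene narrow_lip [(array([258.9, 257.3]), 0.71, array([ 0.824, -0.027,  0.25 ])), (array([140.7, 200.9]), 0.62, array([ 0.622, -0.269,  0.25 ]))]
scene narrow_hinge [(array([156.6, 216.5]), 0.84, array([ 0.567, -0.258,  0.11 ]))]
scene sauce [(array([259.3, 259.2]), 0.77, array([0.689, 0.002, 0.   ]))]
scene cup [(array([344.6, 218.1]), 0.67, array([0.6  , 0.284, 0.   ]))]
scene bowl [(array([157.8, 262.8]), 0.82, array([ 0.645, -0.28 ,  0.   ]))]
scene flask [(array([390.7, 196. ]), 0.7, array([0.547, 0.456, 0.   ]))]
scene jar [(array([ 94.6, 245.8]), 0.8, array([ 0.553, -0.457,  0.   ]))]
scene roll [(array([237.7, 199.8]), 0.8, array([ 0.467, -0.023, -0.   ]))]
top wide_box [(array([175.6, 200.9]), 0.81, array([0
[... 396 characters left out ...]
), (array([168.5, 160.2]), 0.3, array([0.582, 0.232, 0.25 ]))]
top narrow_hinge [(array([341.2, 174. ]), 0.81, array([ 0.57, -0.25,  0.11]))]
top sauce [(array([261.4, 141.7]), 0.83, array([ 0.677, -0.016,  0.   ]))]
top cup [(array([166.4, 159.7]), 0.67, array([0.613, 0.284, 0.   ]))]
top bowl [(array([342.2, 155.4]), 0.63, array([ 0.64 , -0.274,  0.   ]))]
top flask [(array([113.3, 176.4]), 0.81, array([0.556, 0.45 , 0.   ])), (array([173.3, 205. ]), 0.42, array([0.47 , 0.258, 0.   ]))]
top jar [(array([398.8, 188.1]), 0.6, array([ 0.539, -0.455,  0.   ]))]
top roll [(array([256.9, 206.4]), 0.76, array([ 0.471, -0.006,  0.   ])), (array([112.4, 177.4]), 0.39, array([0.553, 0.453, 0.   ]))]
```

The scene shows the narrow box, lid leaning back, at about (163,212), and the wide box, lid shut, at about (323,175) with its lip at (315,147). In the top view the narrow box is at (340,190) and the wide one at (170,202). Next I triangulate and check the poses with overlays.

```bash
cat >> h.py <<'E'
def box(x,y,yaw,dx,dy,ang):
    c,s=np.cos(yaw),np.sin(yaw)
    L=[]
    h=dx/2
    def lidp(r,w,t): return [h-r*np.cos(ang)-t*np.sin(ang)*-1*-1*-1 if 0 else h-r*np.cos(ang)+t*np.sin(ang), w, .11+r*np.sin(ang)+t*np.cos(ang)]
    segs=[]
    for z in (0,.11):
        p=[[-h,-dy/2,z],[h,-dy/2,z],[h,dy/2,z],[-h,dy/2,z],[-h,-dy/2,z]]
        segs.append((p,(0,255,0)))
    segs.append(([lidp(a,b,0.) for a,b in [(0,-dy/2),(dx,-dy/2),(dx,-.0275),(dx+.038,-.0275),(dx+.038,.0275),(dx,.0275),(dx,dy/2),(0,dy/2)]],(0,0,255)))
    M=np.array([[c,-s,0],[s,c,0],[0,0,1]])
    return [(np.array(p)@M.T+[x,y,0],col) for p,col in segs]
def draw(im,c,segs,k=4):
    im=cv2.resize(im,None,fx=k,fy=k,interpolation=cv2.INTER_CUBIC)
    im=cv2.convertScaleAbs(im,alpha=1.6,beta=30)
    for p,col in segs:
        q=(proj(c,p)+.5)*k
        cv2.polylines(im,[q.round().astype(int)],False,col,1)
    return im
E
cat > ov.py <<'E'
from h import *
import sys
a=[float(v) for v in sys.argv[2:8]]; tag=sys.argv[1]
S=box(a[0],a[1],a[2],.13,.24,0)+box(a[3],a[4],a[5],.12,.13,1.95)
for n,cr in (('top',[(100,150,130,100),(300,130,130,100)]),('scene',[(265,120,130,100),(105,170,130,100)])):
    im=draw(cv2.imread(f'pics/{n}0.png'),env.camera_model(n),S,5)
    o=[cv2.resize(im[y*5:(y+h)*5,x*5:(x+w)*5],(390,300)) for x,y,w,h in cr]
    if n=='top': T=np.hstack(o)
    else: T=np.vstack([T,np.hstack(o)])
cv2.imwrite(f'pics/{tag}.png',T)
E
python3 - <<'E'
from h import *
cs=env.camera_model('scene');ct=env.camera_model('top')
for n,a,b in [('wlip',(312.9,143.9),(174.1,239.4)),('whinge',(332.3,179.6),(170.3,179.5)),('nlip',(140.7,200.9),(355.4,148.8)),('nhinge',(156.6,216.5),(341.2,174)),('wbox',(321.8,190.4),(175.6,200.9)),('nbox',(166.6,222.3),(331.7,191.7)),('roll',(237.7,199.8),(256.9,206.4))]:
    print(n,tri([ray(cs,a),ray(ct,b)]).round(4))
E
python3 ov.py ov1 .478 .249 .06 .516 -.245 -.16
```

```text
wlip [0.368  0.2381 0.1001]
whinge [0.5409 0.2477 0.1191]
nlip [ 0.6237 -0.2638  0.2512]
nhinge [ 0.5693 -0.2536  0.1121]
wbox [0.4825 0.2497 0.0006]
nbox [ 0.522  -0.2426  0.0154]
roll [ 0.47   -0.0145  0.0026]
```

View pics/ov1.png

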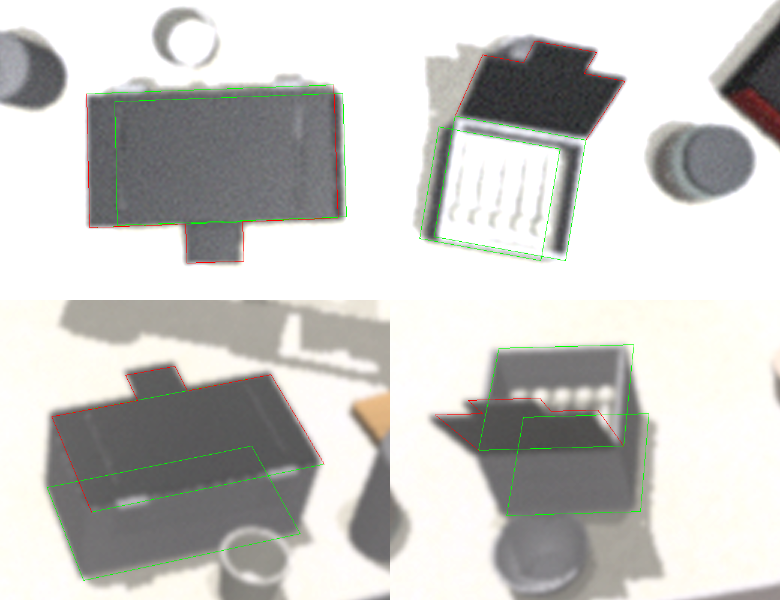

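```bash
cat >> h.py <<'E'
def down(yaw,tilt):
    # tool x = -box x, y = box y, z down, then tilted by tilt toward box +x
    Rb=R.from_euler('z',yaw)*R.from_euler('y',-tilt)*R.from_matrix(np.array([[-1,0,0],[0,1,0],[0,0,-1.]]))
    return Rb
def cmd(p0,R0,p,Rt):
    R0=R.from_matrix(R0) if not isinstance(R0,R) else R0
    return np.round(R0.inv().apply(np.array(p)-p0)*100,2), np.round((R0.inv()*Rt).as_rotvec(),3)
E
python3 - <<'E'
from h import *
s=env.sense();R0=R.from_euler('xyz',s['ee_rot']);p0=s['eef_pos']
Rt=down(-.16,0)
for p in [(.26,.45,.38),(.45,.15,.40),(.679,-.271,.38),(.679,-.271,.223)]: print(cmd(p0,R0,p,Rt))
E
```

```text
(array([ -6.9 ,  -5.99, -16.65]), array([ 0.   ,  0.   , -0.231]))
(array([-35.89, -26.49, -18.65]), array([ 0.   ,  0.   , -0.231]))
(array([-73.1 , -56.7 , -16.65]), array([ 0.   ,  0.   , -0.231]))
(array([-73.1 , -56.7 ,  -0.95]), array([ 0.   ,  0.   , -0.231]))
```

move_arm(series=[[-1,-2,-2,-16,0,0,0],[-1,-2,-2,-16,0,0,0],[-1,-6.9,-6,-17,0,0,-0.23],[-1,-6.9,-6,-17,0,0,-0.23],[-1,-36,-26.5,-18.6,0,0,-0.23],[-1,-36,-26.5,-18.6,0,0,-0.23],[-1,-36,-26.5,-18.6,0,0,-0.23],[-1,-36,-26.5,-18.6,0,0,-0.23],[-1,-36,-26.5,-18.6,0,0,-0.23],[-1,-36,-26.5,-18.6,0,0,-0.23],[-1,-73.1,-56.7,-16.6,0,0,-0.23],[-1,-73.1,-56.7,-16.6,0,0,-0.23],[-1,-73.1,-56.7,-16.6,0,0,-0.23],[-1,-73.1,-56.7,-16.6,0,0,-0.23],[-1,-73.1,-56.7,-16.6,0,0,-0.23],[-1,-73.1,-56.7,-16.6,0,0,-0.23],[-1,-73.1,-56.7,-16.6,0,0,-0.23],[-1,-73.1,-56.7,-16.6,0,0,-0.23],[-1,-73.1,-56.7,-16.6,0,0,-0.23],[-1,-73.1,-56.7,-16.6,0,0,-0.23]])

```text
clock: 3.95
eef_pos: [0.6787, -0.2705, 0.3793]
ee_rot: [3.141, -0.001, 2.981]
ft_force: [0.2, 0.1, 0.8]
gripper_width: 0.0005
```

Run:
```python
from h import *
s=env.sense();print({k:np.round(s[k],3) for k in ['clock','eef_pos','ee_rot','joints','ft_force','gripper_width']})
R0=R.from_euler('xyz',s['ee_rot']);p0=s['eef_pos']
Rt=down(-.16,0)
print(cmd(p0,R0,(.679,-.271,.223),Rt))
cv2.imwrite('pics/s1.png',env.capture('scene'))
```

```text
{'clock': np.float64(3.95), 'eef_pos': array([ 0.679, -0.27 ,  0.379]), 'ee_rot': array([ 3.141e+00, -1.000e-03,  2.981e+00]), 'joints': array([-4.750e-01,  5.130e-01,  7.350e-01,  1.000e-03,  1.895e+00,
       -1.885e+00]), 'ft_force': array([0.199, 0.129, 0.791]), 'gripper_width': np.float64(0.0)}
(array([-0.05, -0.06, 15.63]), array([ 0.001, -0.001, -0.001]))
```

View pics/s1.png

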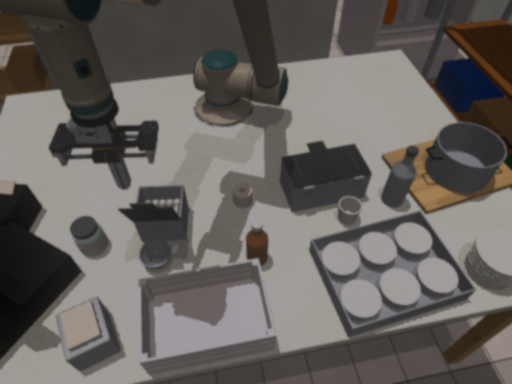

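The gripper is shut at about (123,180), above and behind the narrow lid, and nothing has been disturbed. I'll lower it, then push towards the box front.

move_arm(series=[[-1,0,0,5,0,0,0],[-1,0,0,10,0,0,0],[-1,0,0,14,0,0,0],[-1,0,0,15.6,0,0,0],[-1,1.5,0,15.6,0,0,0],[-1,2.5,0,15.6,0,0,0],[-1,3.5,0,15.6,0,0,0],[-1,4.3,0,15.6,0,0,0],[-1,5.1,0,15.6,0,0,0],[-1,5.9,0,15.6,0,0,0],[-1,6.7,0,15.6,0,0,0],[-1,7.5,0,15.6,0,0,0],[-1,8.3,0,15.6,0,0,0],[-1,9.1,0,15.6,0,0,0],[-1,9.9,0,15.6,0,0,0],[-1,10.7,0,15.6,0,0,0],[-1,11.5,0,15.6,0,0,0]])

```text
clock: 6.12
eef_pos: [0.5649, -0.2525, 0.2234]
ee_rot: [3.141, -0.0, 2.981]
ft_force: [0.9, 0.1, -0.1]
gripper_width: 0.0004
```

Run:
```python
from h import *
s=env.sense();print({k:np.round(s[k],3) for k in ['clock','eef_pos','ft_force','ft_torque']})
cv2.imwrite('pics/s2.png',env.capture('scene'))
```

```text
{'clock': np.float64(6.125), 'eef_pos': array([ 0.565, -0.252,  0.223]), 'ft_force': array([ 0.936,  0.117, -0.094]), 'ft_torque': array([-0.025, -0.045, -0.013])}
```

View pics/s2.png

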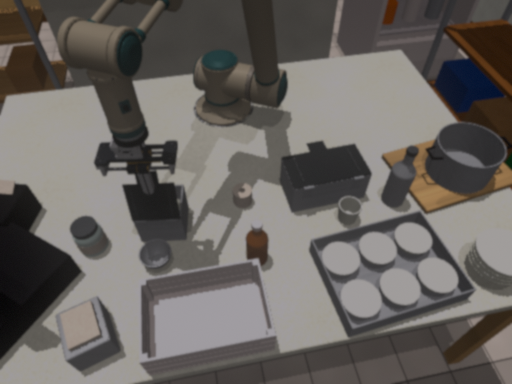

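The lid, at about (155,205), is close to upright with the finger behind it. I'll keep pushing.

move_arm(series=[[-1,0.8,0,0,0,0,0],[-1,1.6,0,0,0,0,0],[-1,2.4,0,0,0,0,0],[-1,3.2,0,0,0,0,0],[-1,4.0,0,0,0,0,0],[-1,4.8,0,0,0,0,0],[-1,5.6,0,0,0,0,0],[-1,5.6,0,0,0,0,0],[-1,5.6,0,0,0,0,0],[-1,5.6,0,0,0,0,0],[-1,5.6,0,0,0,0,0],[-1,5.6,0,-6,0,0,0],[-1,5.6,0,-12,0,0,0],[-1,5.6,0,-14,0,0,0]])

```text
clock: 7.92
eef_pos: [0.5114, -0.2443, 0.3678]
ee_rot: [-3.139, 0.007, 2.981]
ft_force: [0.5, 1.3, -0.1]
gripper_width: 0.0001
```

Run:
```python
from h import *
s=env.sense();print({k:np.round(s[k],3) for k in ['clock','eef_pos','ee_rot','joints','ft_force','ft_torque']})
R0=R.from_euler('xyz',s['ee_rot']);p0=s['eef_pos']
for t in (0,.785,1.05): print(t,cmd(p0,R0,(.33,.235,.36),down(.06,t)))
cv2.imwrite('pics/s3.png',env.capture('scene'))
```

```text
{'clock': np.float64(7.925), 'eef_pos': array([ 0.511, -0.244,  0.368]), 'ee_rot': array([-3.139,  0.007,  2.981]), 'joints': array([-0.569,  0.215,  1.218,  0.   ,  1.702, -1.979]), 'ft_force': array([ 0.484,  1.293, -0.076]), 'ft_torque': array([ 0.015, -0.049,  0.026])}
0 (array([25.57, 44.42,  0.49]), array([-0.003,  0.006, -0.221]))
0.785 (array([25.57, 44.42,  0.49]), array([-0.09 , -0.776, -0.208]))
1.05 (array([25.57, 44.42,  0.49]), array([-0.119, -1.039, -0.198]))
```

View pics/s3.png

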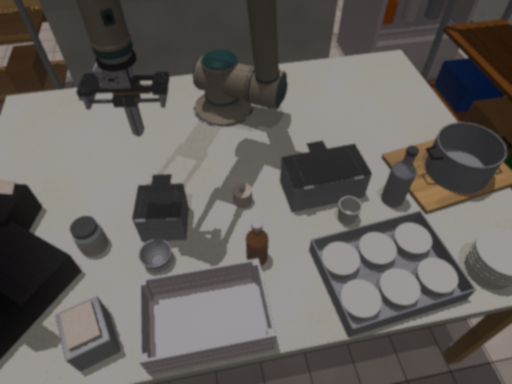

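The narrow lid is shut flat, with its lip at (162,182), and the bowl stands in place at (156,256). Next I move to the wide lip with the tool tilted forward.

move_arm(series=[[-1,25.6,44.4,0,0,0,-0.22],[-1,25.6,44.4,0,0,0,-0.22],[-1,25.6,44.4,0,0,0,-0.22],[-1,25.6,44.4,0,0,0,-0.22],[-1,25.6,44.4,0,0,0,-0.22],[-1,25.6,44.4,0,0,0,-0.22],[-1,25.6,44.4,0,0,0,-0.22],[-1,25.6,44.4,0,0,0,-0.22],[-1,25.6,44.4,0,-0.09,-0.78,-0.21],[-1,25.6,44.4,0,-0.09,-0.78,-0.21],[-1,25.6,44.4,0,-0.09,-0.78,-0.21],[-1,25.6,44.4,0,-0.09,-0.78,-0.21],[-1,25.6,44.4,0,-0.09,-0.78,-0.21],[-1,25.6,44.4,0,-0.09,-0.78,-0.21],[-1,25.6,44.4,0,-0.09,-0.78,-0.21],[-1,25.6,44.4,0,-0.09,-0.78,-0.21]])

```text
clock: 9.98
eef_pos: [0.3294, 0.2356, 0.3639]
ee_rot: [3.137, 0.784, -3.085]
ft_force: [-0.5, 0.3, 0.6]
gripper_width: 0.0005
```

Run:
```python
from h import *
s=env.sense();print({k:np.round(s[k],3) for k in ['clock','eef_pos','ee_rot','joints','ft_force','ft_torque']})
R0=R.from_euler('xyz',s['ee_rot']);print(R0.as_matrix().round(3), (R0.inv()*down(.06,.785)).as_rotvec().round(3))
cv2.imwrite('pics/s4.png',env.capture('scene'))
```

```text
{'clock': np.float64(9.975), 'eef_pos': array([0.329, 0.236, 0.364]), 'ee_rot': array([ 3.137,  0.784, -3.085]), 'joints': array([ 0.991, -0.32 ,  1.985, -0.704,  1.061, -0.416]), 'ft_force': array([-0.513,  0.318,  0.594]), 'ft_torque': array([ 0.01 ,  0.345, -0.032])}
[[-0.707 -0.06   0.704]
 [-0.04   0.998  0.045]
 [-0.706  0.004 -0.708]] [ 0.003 -0.001 -0.003]
```

View pics/s4.png

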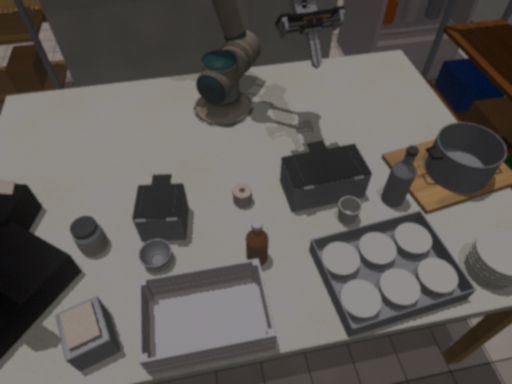

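```bash
cat > plan.py <<'E'
from h import *
yaw=.06; ez=np.array([0,0,1.]); ex=np.array([np.cos(yaw),np.sin(yaw),0])
H=np.array([.478,.249,.11])+.065*ex
s_=.022
d=np.array([1,-1])/2**.5; n=np.array([1,1])/2**.5
def tcp(th):
    r=.168 if th<np.pi/4 else .168-s_
    q=np.array([-r*np.cos(th), r*np.sin(th)])
    if th<np.pi/4: q=q+d*s_
    t=q-n*.008-d*.008
    return H+ex*t[0]+ez*t[1]
E
python3 - <<'E'
from plan import *
s=env.sense();R0=R.from_euler('xyz',s['ee_rot']);p0=s['eef_pos'];Rt=down(.06,.785)
c=tcp(0); print(c)
for p in [c-ex*.065-ez*.02, c-ez*.022, c-ez*.005]: print(p.round(3),cmd(p0,R0,p,Rt))
E
```

```text
[0.37942035 0.24307811 0.09444365]
[0.315 0.239 0.074] (array([21.46,  0.35, 19.48]), array([ 0.002, -0.001, -0.003]))
[0.379 0.243 0.072] (array([17.  ,  0.35, 24.21]), array([ 0.002, -0.001, -0.003]))
[0.379 0.243 0.089] (array([15.8 ,  0.36, 23.  ]), array([ 0.002, -0.001, -0.003]))
```

move_arm(series=[[-1,5,0.35,4,0,0,0],[-1,9,0.35,8,0,0,0],[-1,13,0.35,12,0,0,0],[-1,17,0.35,15,0,0,0],[-1,20,0.35,18,0,0,0],[-1,21.5,0.35,19.5,0,0,0],[-1,21.5,0.35,19.5,0,0,0]])

```text
clock: 10.9
eef_pos: [0.297, 0.2487, 0.1196]
ee_rot: [-3.119, 0.727, -3.083]
ft_force: [1.9, 0.1, -0.7]
gripper_width: 0.0005
```

Run:
```python
from plan import *
s=env.sense();R0=R.from_euler('xyz',s['ee_rot']);p0=s['eef_pos'];Rt=down(.06,.785)
print({k:np.round(s[k],3) for k in ['clock','eef_pos','ee_rot','joints','ft_force','ft_torque']})
c=tcp(0)
for p in [c-ez*.022, c-ez*.006]: print(p.round(3),cmd(p0,R0,p,Rt))
a=env.capture('scene');b=env.capture('top');w=env.capture('wrist')
S=box(.478,.249,.06,.13,.24,0)
T=draw(a,env.camera_model('scene'),S,1); T2=draw(b,env.camera_model('top'),S,4)[150*4:250*4,110*4:240*4]
T2=draw(a,env.camera_model('scene'),[],4)[70*4:220*4,250*4:400*4]
cv2.imwrite('pics/s5.png',np.hstack([cv2.resize(T2,(400,400)),cv2.resize(w,(400,400))]))
```

```text
{'clock': np.float64(10.9), 'eef_pos': array([0.297, 0.249, 0.12 ]), 'ee_rot': array([-3.119,  0.727, -3.083]), 'joints': array([ 1.11 ,  0.018,  2.424, -1.178,  0.69 ,  0.438]), 'ft_force': array([ 1.919,  0.052, -0.717]), 'ft_torque': array([ 0.025,  0.308, -0.062])}
[0.379 0.243 0.072] (array([-2.99, -0.84,  9.  ]), array([-0.024, -0.058, -0.001]))
[0.379 0.243 0.088] (array([-4.05, -0.87,  7.8 ]), array([-0.024, -0.058, -0.001]))
```

View pics/s5.png

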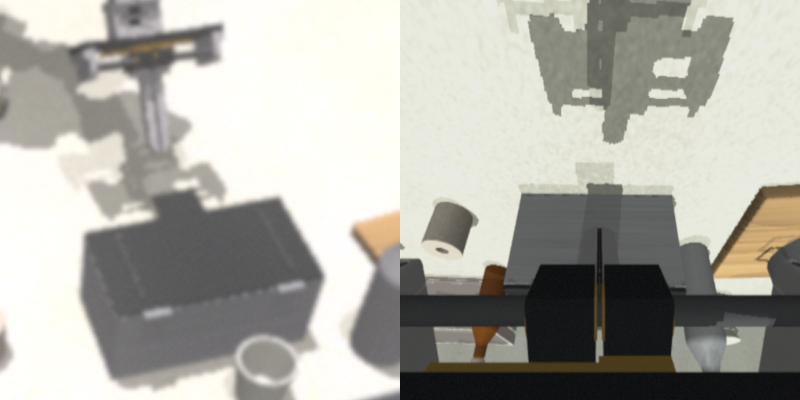

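```bash
cat > kin.py <<'E'
from h import *
from scipy.optimize import least_squares
D=[([1.05902739,.276606733,1.50611222,0,1.36070123,-.120984],[.21875,.53117,.21261],[-3.13978,-.0002,2.7508]),
([-.475,.513,.735,.001,1.895,-1.885],[.679,-.270,.379],[3.141,-.001,2.981]),
([-.569,.215,1.218,0,1.702,-1.979],[.511,-.244,.368],[-3.139,.007,2.981]),
([.991,-.32,1.985,-.704,1.061,-.416],[.329,.236,.364],[3.137,.784,-3.085]),
([1.11,.018,2.424,-1.178,.69,.438],[.297,.249,.12],[-3.119,.727,-3.083])]
Z=lambda a:R.from_euler('z',a); Y=lambda a:R.from_euler('y',a)
def fk(q,k):
    a,h,L1,L2,e,Lt,c6=k
    A=Z(q[0]);p=A.apply([a,0,h]);A=A*Y(q[1]);p=p+A.apply([0,0,L1]);A=A*Y(q[2]);p=p+A.apply([e,0,L2])
    A=A*Z(q[3])*Y(q[4]);p=p+A.apply([0,0,Lt]);A=A*Z(q[5]+c6);return p,A
def res(k):
    r=[]
    for q,p,o in D:
        P,A=fk(q,k); r+=list((P-p)*10)+list((R.from_euler('xyz',o).inv()*A).as_rotvec())
    return np.array(r)
best=min((least_squares(res,[0,.3,.4,.4,0,.25,c]) for c in (0,1.57,3.14,-1.57)),key=lambda s:s.cost)
K=best.x
LO=[-2.89,-.75,.22,-1.18,.11,-2.7];HI=[2.89,2.08,2.7,4.32,2.71,2.7]
def ik(p,A,q0):
    f=lambda q:np.r_[(fk(q,K)[0]-p)*10,(A.inv()*fk(q,K)[1]).as_rotvec()]
    return least_squares(f,np.clip(q0,np.array(LO)+1e-3,np.array(HI)-1e-3),bounds=(LO,HI))
E
python3 - <<'E'
from kin import *
print(K.round(3),abs(best.fun).max())
from plan import *
for yaw_ in (.2,.35,.5,.65):
  for tilt in (.6,.785,.95):
    q0=[1.1,0,2.4,-.5,.7,0]
    o=[]
    for p in (tcp(0)-ex*.065-ez*.02,tcp(0),tcp(.785),tcp(1.3),tcp(1.8)):
        s=ik(p,down(yaw_,tilt),q0);q0=s.x; o.append((round(s.cost**.5,4),s.x.round(2).tolist()))
    print(yaw_,tilt,[x[0] for x in o],o[0][1],o[1][1],o[-1][1])
E
```

```text
[0.055 0.099 0.563 0.389 0.061 0.273 1.571] 0.632366932420762
0.2 0.6 [np.float64(0.0254), np.float64(0.0), np.float64(0.0), np.float64(0.0), np.float64(0.0)] [0.89, 0.08, 2.45, -1.18, 0.39, 0.19] [0.75, 0.1, 2.35, -1.1, 0.34, -0.03] [0.5, 0.12, 1.78, -0.26, 0.69, -1.12]
0.2 0.785 [np.float64(0.1489), np.float64(0.1162), np.float64(0.0), np.float64(0.0), np.float64(0.0)] [0.94, 0.09, 2.44, -1.18, 0.45, 0.23] [0.77, 0.1, 2.36, -1.18, 0.36, 0.07] [0.52, 0.09, 1.91, -0.54, 0.45, -0.84]
0.2 0.95 [np.float64(0.2582), np.float64(0.2295), np.float64(0.058), np.float64(0.0093), np.float64(0.0)] [0.99, 0.1, 2.43, -1.18, 0.54, 0.29] [0.79, 0.1, 2.35, -1.18, 0.39, 0.08] [0.54, 0.08, 2.02, -1.18, 0.3, -0.2]
0.35 0.6 [np.float64(0.0318), np.float64(0.0), np.float64(0.0), np.float64(0.0), np.float64(0.0)] [0.81, 0.06, 2.47, -1.18, 0.26, -0.0] [0.68, 0.09, 2.37, -1.05, 0.21, -0.25] [0.45, 0.11, 1.78, -0.09, 0.65, -1.42]
0.35 0.785 [np.float64(0.1581), np.float64(0.1159), np.float64(0.0), np.float64(0.0), np.float64(0.0)] [0.82, 0.05, 2.47, -1.18, 0.27, 0.0] [0.67, 0.08, 2.39, -1.18, 0.19, -0.13] [0
[... 858 characters left out ...]
11, -0.28] [0.38, 0.07, 2.03, 0.82, 0.13, -2.45]
0.65 0.6 [np.float64(0.0532), np.float64(0.001), np.float64(0.0), np.float64(0.0), np.float64(0.0)] [0.72, 0.05, 2.49, -1.18, 0.11, -0.33] [0.53, 0.08, 2.38, 0.69, 0.11, -2.36] [0.35, 0.12, 1.78, 0.27, 0.69, -2.03]
0.65 0.785 [np.float64(0.16), np.float64(0.1397), np.float64(0.0), np.float64(0.0), np.float64(0.0)] [0.72, 0.03, 2.49, -1.18, 0.11, -0.32] [0.64, 0.07, 2.4, -1.18, 0.11, -0.4] [0.32, 0.09, 1.91, 0.55, 0.45, -2.31]
0.65 0.95 [np.float64(0.2692), np.float64(0.2414), np.float64(0.0491), np.float64(0.0222), np.float64(0.0301)] [0.72, 0.02, 2.5, -1.18, 0.11, -0.32] [0.64, 0.07, 2.4, -1.18, 0.11, -0.39] [0.32, 0.08, 2.0, 0.95, 0.3, -2.7]
```

```bash
sed -i 's/Z(q\[3\])/Z(SG*q[3]+C4)/; s/^Z=lambda/SG=-1;C4=0\nZ=lambda/' kin.py
python3 - <<'E'
import kin
from kin import *
print(K.round(3),best.cost,best.fun.reshape(5,6).round(3))
E
```

```text
[ 0.29  -0.065  0.276  0.251  0.063 -0.202  1.036] 5.106879715514376 [[ 7.390e-01 -1.020e-01  7.480e-01 -0.000e+00  0.000e+00 -5.350e-01]
 [-7.140e-01 -4.230e-01  1.770e-01  1.000e-03  1.000e-03 -5.340e-01]
 [-1.800e-02 -8.160e-01  1.000e-01 -0.000e+00  1.000e-03 -5.350e-01]
 [-3.560e-01  4.000e-02 -1.109e+00 -7.600e-01  9.340e-01  2.200e-01]
 [-3.700e-01  7.800e-02  8.400e-02  2.350e-01  1.368e+00  1.383e+00]]
```

```bash
python3 - <<'E'
import re
s=open('kin.py').read()
open('kin.py','w').write(s.replace('SG=-1','SG=1'))
E
python3 - <<'E'
from kin import *
print(K.round(3),best.cost,best.fun.reshape(5,6).round(3))
for q,p,o in D[3:]:
    Ro=R.from_euler('xyz',o)
    # R36 = inverse of arm
    for sg in(1,-1):
        M=(Z(q[0])*Y(q[1]+q[2])).inv()*Ro
        print(M.as_euler('ZYZ').round(3),M.as_euler('ZXZ').round(3),M.as_euler('XYZ').round(3),M.as_euler('YXZ').round(3),M.as_euler('YZY').round(3)); break
E
```

```text
[0.055 0.099 0.563 0.389 0.061 0.273 1.571] 0.7764216008884782 [[ 0.63  -0.295  0.141  0.     0.    -0.   ]
 [-0.396 -0.585  0.036 -0.001  0.    -0.   ]
 [-0.306 -0.632  0.016  0.     0.001  0.   ]
 [ 0.051 -0.071 -0.208 -0.     0.    -0.   ]
 [ 0.037 -0.038  0.016  0.    -0.     0.   ]]
[-0.704  1.061  1.155] [ 0.866  1.061 -0.416] [0.858 0.728 0.106] [0.938 0.601 0.762] [ 1.473  0.931 -0.782]
[-1.178  0.69   2.008] [0.393 0.69  0.438] [0.651 0.246 0.747] [0.306 0.629 0.931] [ 0.719  1.067 -0.736]
```

```bash
sed -i 's/a,h,L1,L2,e,Lt,c6=k/a,h,L1,L2,e,Lt,c6,b,w=k/; s/A.apply(\[a,0,h\])/A.apply([a,b,h])/; s/A.apply(\[0,0,Lt\])/A.apply([0,w,Lt])/; s/0,.25,c\])/0,.25,c,.05,0])/' kin.py
python3 - <<'E'
from kin import *
print(K.round(3),best.cost,abs(best.fun).max())
from plan import *
for yaw_ in (.06,.2,.35,.5,.65):
  for tilt in (.6,.785,.95):
    q0=[.9,-.2,2.2,-.5,.7,0]
    o=[]
    for p in (tcp(0)-ex*.065-ez*.02,tcp(0)-ez*.02,tcp(0),tcp(.785),tcp(1.3),tcp(1.8)):
        s=ik(p,down(yaw_,tilt),q0);q0=s.x; o.append((round(s.cost**.5,4),s.x.round(2).tolist()))
    print(yaw_,tilt,[float(x[0]) for x in o],o[0][1],o[2][1],o[-1][1])
E
```

```text
[1.000e-03 1.370e-01 6.290e-01 4.210e-01 6.000e-02 3.820e-01 1.571e+00
 7.000e-02 0.000e+00] 4.313534573553702e-05 0.0037656586095929923
0.06 0.6 [0.0, 0.0019, 0.0, 0.0, 0.0, 0.0] [0.87, 0.06, 2.45, -1.17, 0.46, 0.28] [0.7, 0.06, 2.35, -1.02, 0.41, -0.04] [0.44, 0.07, 1.84, -0.33, 0.69, -0.99]
0.06 0.785 [0.1178, 0.1274, 0.1011, 0.0, 0.0, 0.0] [0.98, 0.1, 2.43, -1.18, 0.59, 0.38] [0.77, 0.08, 2.37, -1.18, 0.47, 0.18] [0.49, 0.04, 2.0, -0.71, 0.47, -0.6]
0.06 0.95 [0.2175, 0.2374, 0.2121, 0.0746, 0.0371, 0.0329] [1.11, 0.18, 2.39, -1.18, 0.75, 0.54] [0.84, 0.11, 2.34, -1.18, 0.56, 0.25] [0.53, 0.04, 2.1, -1.18, 0.39, -0.12]
0.2 0.6 [0.0093, 0.0066, 0.0, 0.0, 0.0, 0.0] [0.76, 0.02, 2.49, -1.18, 0.32, 0.07] [0.6, 0.03, 2.39, -0.97, 0.27, -0.29] [0.37, 0.05, 1.87, -0.16, 0.64, -1.3]
0.2 0.785 [0.1364, 0.1347, 0.1069, 0.0, 0.0, 0.0] [0.8, 0.02, 2.48, -1.18, 0.37, 0.1] [0.61, 0.03, 2.42, -1.18, 0.25, -0.07] [0.39, 0.01, 2.03, -0.41, 0.35, -1.05]
0.2 0.95 [0.2491, 0.249, 0.2211, 0.0666, 0.0237, 0.0183] [0.87, 0.04, 2.46, -1.18, 0.46, 0.18] [0.59, 0.01, 2.43, -1.18, 0.22, -0.09] [0.41, 0.0, 
[... 836 characters left out ...]
2, 0.42, -2.39]
0.5 0.95 [0.2479, 0.2575, 0.2282, 0.1065, 0.0443, 0.0535] [0.57, -0.05, 2.54, -1.18, 0.11, -0.32] [0.51, -0.0, 2.45, -1.18, 0.11, -0.37] [0.18, -0.02, 2.14, 0.95, 0.26, -2.7]
0.65 0.6 [0.0322, 0.0429, 0.0219, 0.0, 0.0, 0.0] [0.33, -0.06, 2.53, 0.87, 0.19, -2.7] [0.24, -0.01, 2.41, 0.8, 0.29, -2.7] [0.13, 0.05, 1.87, 0.43, 0.74, -2.33]
0.65 0.785 [0.1726, 0.1947, 0.1756, 0.028, 0.0079, 0.01] [0.58, -0.04, 2.54, -1.18, 0.11, -0.44] [0.51, 0.0, 2.45, -1.18, 0.11, -0.49] [0.07, 0.01, 2.02, 0.78, 0.56, -2.7]
0.65 0.95 [0.2719, 0.2894, 0.2641, 0.1184, 0.1003, 0.1062] [0.58, -0.05, 2.54, -1.18, 0.11, -0.43] [0.51, -0.0, 2.45, -1.18, 0.11, -0.48] [0.12, -0.01, 2.08, 0.84, 0.43, -2.7]
```

move_arm(series=[[-1,-4,0,-4,0,0.16,0],[-1,-8,0,-8,0,0.16,0],[-1,-8,0,-8,0,0.16,0],[-1,-8,0,-8,0,0.16,0]])

```text
clock: 11.55
eef_pos: [0.3053, 0.2522, 0.2386]
ee_rot: [-3.134, 0.575, -3.096]
ft_force: [0.5, 0.8, -0.5]
gripper_width: 0.0005
```

```bash
cat > plan.py <<'E'
from h import *
yaw=.06; ez=np.array([0,0,1.]); ex=np.array([np.cos(yaw),np.sin(yaw),0])
H=np.array([.478,.249,.11])+.065*ex
s_=.026; tilt=.6
d=np.array([np.sin(tilt),-np.cos(tilt)]); n=np.array([np.cos(tilt),np.sin(tilt)])
def tcp(th):
    if th<np.pi/2-tilt: q=np.array([-.168*np.cos(th), .168*np.sin(th)])+d*s_
    else: q=(.168-s_)*np.array([-np.cos(th), np.sin(th)])
    t=q-n*.008-d*.008
    return H+ex*t[0]+ez*t[1]
E
python3 - <<'E'
from plan import *
from kin import *
s=env.sense();R0=R.from_euler('xyz',s['ee_rot']);p0=s['eef_pos'];Rt=down(.06,tilt)
print({k:np.round(s[k],3) for k in ['clock','eef_pos','ee_rot','joints','ft_force']})
c=tcp(0);q0=s['joints']
for p in [c-ex*.045+ez*.05,c-ex*.045-ez*.02, c-ez*.02, c-ez*.005]+[tcp(t) for t in np.arange(0,1.81,.2)]:
    r=ik(p,Rt,q0);q0=r.x
    print(p.round(3),cmd(p0,R0,p,Rt),round(r.cost**.5,4),r.x.round(2))
E
```

```text
{'clock': np.float64(11.55), 'eef_pos': array([0.305, 0.252, 0.239]), 'ee_rot': array([-3.134,  0.575, -3.096]), 'joints': array([ 0.927, -0.197,  2.101, -0.557,  0.933, -0.419]), 'ft_force': array([ 0.486,  0.789, -0.455])}
[0.334 0.24  0.141] (array([ 2.97, -1.24,  9.75]), array([-0.016, -0.025, -0.012])) 0.0 [ 0.82 -0.07  2.31 -0.78  0.58 -0.22]
[0.334 0.24  0.071] (array([ 6.78, -1.19, 15.63]), array([-0.016, -0.025, -0.012])) 0.0063 [ 0.81  0.08  2.43 -1.18  0.43  0.24]
[0.379 0.243 0.071] (array([ 3.  , -1.11, 18.07]), array([-0.016, -0.025, -0.012])) 0.0071 [ 0.7   0.12  2.39 -1.18  0.37  0.14]
[0.379 0.243 0.086] (array([ 2.19, -1.12, 16.81]), array([-0.016, -0.025, -0.012])) 0.0 [ 0.7   0.08  2.37 -1.09  0.39  0.04]
[0.379 0.243 0.091] (array([ 1.91, -1.13, 16.39]), array([-0.016, -0.025, -0.012])) 0.0 [ 0.7   0.07  2.36 -1.05  0.4  -0.  ]
[0.382 0.243 0.124] (array([-0.18, -1.14, 13.77]), array([-0.016, -0.025, -0.012])) 0.0 [ 0.7   0.01  2.3  -0.83  0.47 -0.25]
[0.392 0.244 0.156] (array([-2.75, -1.15, 11.62]), array([-0.016, -0.025, -0.012])) 0.0 [ 0.68 -0.04  2.23 -0.68 
[... 209 characters left out ...]
25, -0.012])) 0.0 [ 0.61 -0.07  2.09 -0.5   0.65 -0.69]
[0.455 0.248 0.232] (array([-12.17,  -1.08,   8.72]), array([-0.016, -0.025, -0.012])) 0.0 [ 0.57 -0.06  2.03 -0.45  0.68 -0.79]
[0.48  0.249 0.244] (array([-14.99,  -1.04,   9.02]), array([-0.016, -0.025, -0.012])) 0.0 [ 0.53 -0.04  1.97 -0.41  0.7  -0.85]
[0.508 0.251 0.252] (array([-17.7 ,  -1.  ,   9.86]), array([-0.016, -0.025, -0.012])) 0.0 [ 0.5  -0.01  1.92 -0.38  0.71 -0.91]
[0.536 0.252 0.254] (array([-20.18,  -0.95,  11.23]), array([-0.016, -0.025, -0.012])) 0.0 [ 0.47  0.03  1.88 -0.35  0.7  -0.96]
[0.564 0.254 0.25 ] (array([-22.34,  -0.89,  13.07]), array([-0.016, -0.025, -0.012])) 0.0 [ 0.44  0.07  1.85 -0.34  0.69 -0.99]
```

```bash
sed -i 's/tilt=.6$/tilt=.575/' plan.py
python3 - <<'E'
from plan import *
from kin import *
s=env.sense();R0=R.from_euler('xyz',s['ee_rot']);p0=s['eef_pos'];Rt=R0
c=tcp(0);q0=s['joints']
for p in [c-ex*.04+ez*.05,c-ex*.04-ez*.014, c-ez*.014,c-ez*.004]:
    r=ik(p,Rt,q0);q0=r.x
    print(p.round(3),cmd(p0,R0,p,Rt),round(r.cost**.5,4),r.x.round(2))
E
```

```text
[0.338 0.241 0.141] (array([ 2.6 , -1.23, 10.  ]), array([0., 0., 0.])) 0.0 [ 0.8  -0.06  2.29 -0.72  0.61 -0.28]
[0.338 0.241 0.077] (array([ 6.08, -1.19, 15.38]), array([0., 0., 0.])) 0.0 [ 0.8   0.07  2.4  -1.06  0.45  0.11]
[0.378 0.243 0.077] (array([ 2.72, -1.12, 17.55]), array([0., 0., 0.])) 0.0 [ 0.7   0.1   2.36 -1.05  0.4   0.02]
[0.378 0.243 0.087] (array([ 2.18, -1.12, 16.71]), array([0., 0., 0.])) 0.0 [ 0.7   0.08  2.34 -0.97  0.42 -0.06]
```

move_arm(series=[[-1,1.3,-0.6,5,0,0,0],[-1,2.6,-1.2,10,0,0,0],[-1,4.3,-1.2,12.7,0,0,0],[-1,6.1,-1.2,15.4,0,0,0],[-1,6.1,-1.2,15.4,0,0,0],[-1,5.2,-1.15,16,0,0,0],[-1,4.3,-1.15,16.5,0,0,0],[-1,3.5,-1.1,17,0,0,0],[-1,2.7,-1.1,17.6,0,0,0],[-1,2.7,-1.1,17.6,0,0,0]])

```text
clock: 12.8
eef_pos: [0.3762, 0.2396, 0.07]
ee_rot: [-3.122, 0.567, -3.089]
ft_force: [-0.6, 0.5, -0.0]
gripper_width: 0.0003
```

Run:
```python
from plan import *
s=env.sense();R0=R.from_euler('xyz',s['ee_rot']);p0=s['eef_pos']
print({k:np.round(s[k],3) for k in ['clock','eef_pos','ee_rot','joints','ft_force','ft_torque']})
for t in np.arange(0,.98,.06): print(round(t,2),cmd(p0,R0,tcp(t),R0)[0])
a=env.capture('scene');w=env.capture('wrist')
T2=draw(a,env.camera_model('scene'),[],4)[70*4:220*4,250*4:400*4]
cv2.imwrite('pics/s6.png',np.hstack([cv2.resize(T2,(400,400)),cv2.resize(w,(400,400))]))
```

```text
{'clock': np.float64(12.8), 'eef_pos': array([0.376, 0.24 , 0.07 ]), 'ee_rot': array([-3.122,  0.567, -3.089]), 'joints': array([ 0.705,  0.116,  2.367, -1.068,  0.4  ,  0.038]), 'ft_force': array([-0.591,  0.544, -0.023]), 'ft_torque': array([ 0.038,  0.214, -0.003])}
0.0 [-1.29  0.3  -1.62]
0.06 [-1.86  0.29 -2.45]
0.12 [-2.48  0.27 -3.25]
0.18 [-3.14  0.26 -4.01]
0.24 [-3.85  0.25 -4.73]
0.3 [-4.59  0.23 -5.4 ]
0.36 [-5.38  0.23 -6.03]
0.42 [-6.21  0.22 -6.61]
0.48 [-7.06  0.21 -7.14]
0.54 [-7.95  0.2  -7.62]
0.6 [-8.87  0.2  -8.04]
0.66 [-9.8   0.2  -8.41]
0.72 [-10.76   0.2   -8.72]
0.78 [-11.74   0.2   -8.97]
0.84 [-12.73   0.2   -9.17]
0.9 [-13.73   0.2   -9.3 ]
0.96 [-14.73   0.21  -9.38]
```

View pics/s6.png

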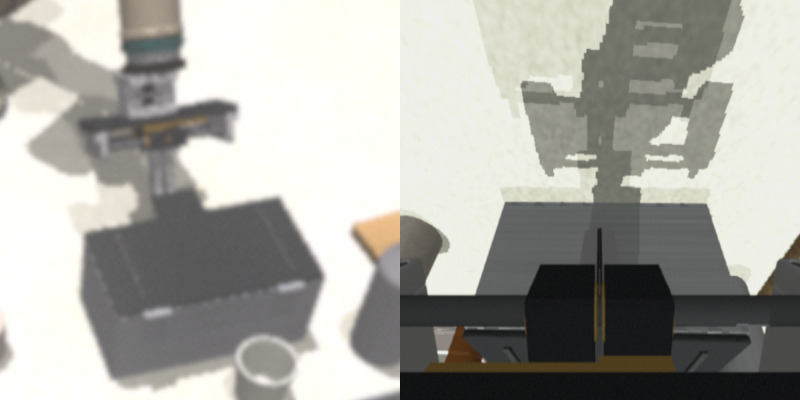

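The fingers come down just in front of the lip, at (162,190) in the crop, with the tips hidden beneath it. There is no contact force. I'll lift slowly along the arc.

move_arm(series=[[-1,-0.7,0.2,-0.8,0,0,0],[-1,-1.3,0.3,-1.6,0,0,0],[-1,-1.9,0.3,-2.45,0,0,0],[-1,-2.5,0.3,-3.25,0,0,0],[-1,-3.15,0.25,-4,0,0,0],[-1,-3.85,0.25,-4.7,0,0,0],[-1,-4.6,0.25,-5.4,0,0,0]])

```text
clock: 13.78
eef_pos: [0.3836, 0.243, 0.1393]
ee_rot: [-3.121, 0.565, -3.087]
ft_force: [-0.5, 0.3, -1.4]
gripper_width: 0.0005
```

Run:
```python
from plan import *
s=env.sense();R0=R.from_euler('xyz',s['ee_rot']);p0=s['eef_pos']
print({k:np.round(s[k],3) for k in ['clock','eef_pos','ee_rot','ft_force','ft_torque']}, tcp(.3))
for t in np.arange(.3,1.9,.08): print(round(t,2),cmd(p0,R0,tcp(t),R0)[0])
a=env.capture('scene')
T2=draw(a,env.camera_model('scene'),[],4)[70*4:220*4,250*4:400*4]
cv2.imwrite('pics/s7.png',T2)
```

```text
{'clock': np.float64(13.775), 'eef_pos': array([0.384, 0.243, 0.139]), 'ee_rot': array([-3.121,  0.565, -3.087]), 'ft_force': array([-0.477,  0.302, -1.352]), 'ft_torque': array([0.04 , 0.431, 0.024])} [0.38574527 0.24345806 0.14019125]
0.3 [-0.23  0.03  0.04]
0.38 [-1.28  0.02 -0.79]
0.46 [-2.4   0.   -1.53]
0.54 [-3.58 -0.01 -2.18]
0.62 [-4.8  -0.01 -2.74]
0.7 [-6.07 -0.02 -3.19]
0.78 [-7.36 -0.02 -3.55]
0.86 [-8.68 -0.02 -3.8 ]
0.94 [-10.02  -0.02  -3.94]
1.02 [-1.13e+01 -1.00e-02 -3.97e+00]
1.1 [-1.243e+01 -1.000e-02 -3.910e+00]
1.18 [-13.56   0.    -3.76]
1.26 [-1.467e+01  1.000e-02 -3.520e+00]
1.34 [-15.75   0.02  -3.19]
1.42 [-16.81   0.04  -2.77]
1.5 [-17.83   0.06  -2.28]
1.58 [-18.81   0.07  -1.7 ]
1.66 [-19.74   0.09  -1.05]
1.74 [-20.61   0.12  -0.32]
1.82 [-21.42   0.14   0.47]
```

View pics/s7.png

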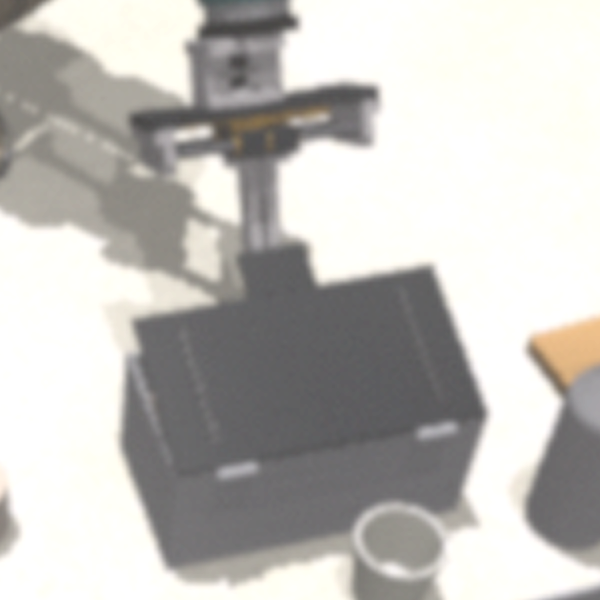

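The lid is lifting: its front edge stands clear of the rim at (150,400), with about 1.4 N on the finger. I'll carry on.

move_arm(series=[[-1,-1.2,0,-0.8,0,0,0],[-1,-2.4,0,-1.5,0,0,0],[-1,-3.5,0,-2.2,0,0,0],[-1,-4.8,0,-2.7,0,0,0],[-1,-6,0,-3.2,0,0,0],[-1,-7.3,0,-3.5,0,0,0],[-1,-8.6,0,-3.8,0,0,0],[-1,-10,0,-3.9,0,0,0],[-1,-11.3,0,-4,0,0,0],[-1,-12.4,0,-3.9,0,0,0]])

```text
clock: 15.08
eef_pos: [0.4692, 0.249, 0.2399]
ee_rot: [-3.122, 0.567, -3.088]
ft_force: [-0.8, -0.4, 0.2]
gripper_width: 0.0005
```

Run:
```python
from plan import *
s=env.sense();R0=R.from_euler('xyz',s['ee_rot']);p0=s['eef_pos']
print({k:np.round(s[k],3) for k in ['clock','eef_pos','ee_rot','ft_force','ft_torque']}, tcp(1.1))
for t in np.arange(1.1,1.9,.08): print(round(t,2),cmd(p0,R0,tcp(t),R0)[0])
a=env.capture('scene')
T2=draw(a,env.camera_model('scene'),[],4)[70*4:220*4,250*4:400*4]
cv2.imwrite('pics/s8.png',T2)
```

```text
{'clock': np.float64(15.075), 'eef_pos': array([0.469, 0.249, 0.24 ]), 'ee_rot': array([-3.122,  0.567, -3.088]), 'ft_force': array([-0.848, -0.421,  0.227]), 'ft_torque': array([-0.007,  0.349, -0.007])} [0.46754398 0.24837189 0.23891431]
1.1 [ 0.19 -0.05 -0.01]
1.18 [-0.94 -0.04  0.15]
1.26 [-2.04 -0.03  0.39]
1.34 [-3.13 -0.02  0.72]
1.42 [-4.19 -0.    1.14]
1.5 [-5.21  0.02  1.64]
1.58 [-6.18  0.03  2.22]
1.66 [-7.11  0.05  2.87]
1.74 [-7.98  0.08  3.6 ]
1.82 [-8.79  0.1   4.4 ]
```

View pics/s8.png

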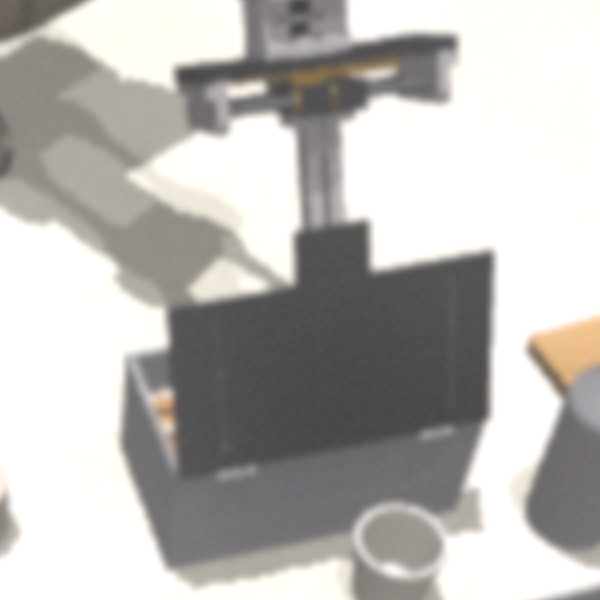

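The lid is at about 1.1 rad with the fingertip behind the lip at (330,235). I'll push it past upright.

move_arm(series=[[-1,-0.9,0,0.15,0,0,0],[-1,-2,0,0.4,0,0,0],[-1,-3.1,0,0.7,0,0,0],[-1,-4.2,0,1.1,0,0,0],[-1,-5.2,0,1.6,0,0,0],[-1,-6,0,2.1,0,0,0],[-1,-6.6,0,2.5,0,0,0],[-1,-7.1,0,2.9,0,0,0],[-1,-7.6,0,3.2,0,0,0],[-1,-8,0,3.6,0,0,0],[-1,-8.4,0,4,0,0,0],[-1,-8.4,0,4,0,0,0],[-1,-8.4,0,4,0,0,0],[-1,-8.4,0,4,0,0,0]])

```text
clock: 16.88
eef_pos: [0.5604, 0.2531, 0.2507]
ee_rot: [-3.122, 0.567, -3.088]
ft_force: [-0.0, -1.0, -0.4]
gripper_width: 0.0004
```

Run:
```python
from plan import *
s=env.sense()
print({k:np.round(s[k],3) for k in ['clock','eef_pos','ee_rot','ft_force','ft_torque']})
a=env.capture('scene')
T2=draw(a,env.camera_model('scene'),[],4)[70*4:220*4,250*4:400*4]
cv2.imwrite('pics/s9.png',T2)
```

```text
{'clock': np.float64(16.875), 'eef_pos': array([0.56 , 0.253, 0.251]), 'ee_rot': array([-3.122,  0.567, -3.088]), 'ft_force': array([-0.019, -0.991, -0.447]), 'ft_torque': array([ 0.016,  0.238, -0.003])}
```

View pics/s9.png

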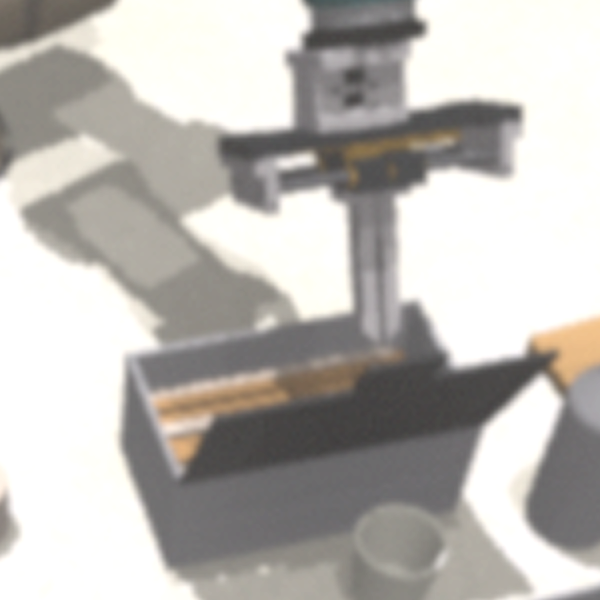

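The wide lid leans back on its stop and is clear of the finger. I'll retreat upward and back.

move_arm(series=[[-1,2,0,-1.3,0,0,0],[-1,4,0,-3,0,0,0],[-1,6,0,-6,0,0,0],[-1,6,0,-11,0,0,0],[-1,6,0,-16,0,0,0],[-1,6,0,-18,0,0,0],[-1,6,0,-18,0,0,0],[-1,6,0,-18,0,0,0]])

```text
clock: 17.92
eef_pos: [0.4123, 0.2483, 0.3692]
ee_rot: [-3.121, 0.565, -3.087]
ft_force: [0.1, -0.1, -0.7]
gripper_width: 0.0006
```

Run:
```python
from h import *
s=env.sense()
print({k:np.round(s[k],3) for k in ['clock','eef_pos','ft_force']})
a=env.capture('scene')
S=box(.478,.249,.06,.13,.24,1.95)+box(.516,-.245,-.16,.12,.13,0)
cs=env.camera_model('scene')
for n,p0 in dict(sauce=(259.3,259.2),cup=(344.6,218.1),bowl=(157.8,262.8),flask=(390.7,196),jar=(94.6,245.8),roll=(237.7,199.8)).items():
    print(n,p0,[(q['centre'],round(q['confidence'],2)) for q in env.mark_of('scene',n)[:1]])
d=cv2.absdiff(a,cv2.imread('pics/scene0.png')).max(2)
T=draw(a,cs,S,4); L=T[110*4:230*4,270*4:400*4]; N=T[165*4:285*4,90*4:220*4]
cv2.imwrite('pics/s10.png',np.vstack([np.hstack([cv2.resize(L,(390,290)),cv2.resize(N,(390,290))]),np.hstack([cv2.resize(a,(390,290)),cv2.cvtColor(cv2.resize(cv2.convertScaleAbs(d,alpha=3),(390,290)),8)])]))
```

```text
{'clock': np.float64(17.925), 'eef_pos': array([0.412, 0.248, 0.369]), 'ft_force': array([ 0.062, -0.113, -0.686])}
sauce (259.3, 259.2) [([258.6, 256.2], 0.56)]
cup (344.6, 218.1) [([344.7, 219.1], 0.79)]
bowl (157.8, 262.8) [([157.9, 260.7], 0.56)]
flask (390.7, 196) [([390.6, 197.5], 0.93)]
jar (94.6, 245.8) [([91.2, 248.0], 0.69)]
roll (237.7, 199.8) [([238.7, 199.7], 0.63)]
```

View pics/s10.png

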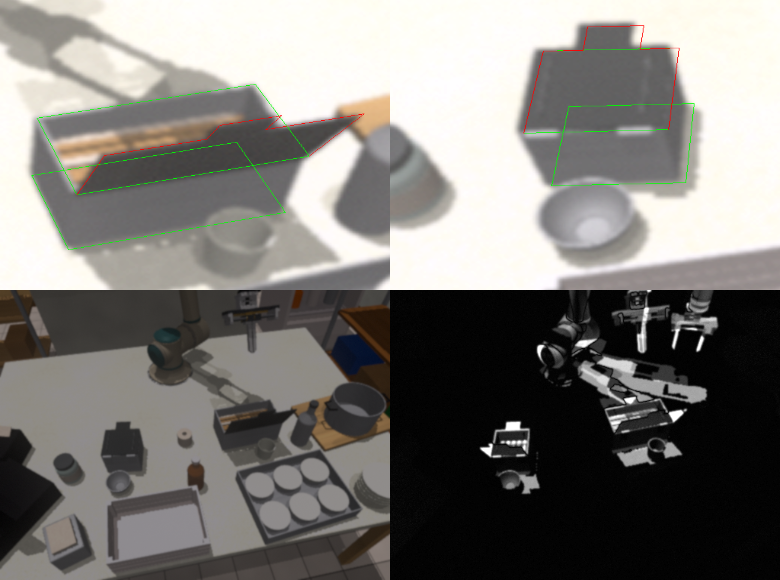

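Both lids match the overlays: narrow at 0 rad, wide at 1.95 rad. The difference picture shows only the lids, the arm and their shadows changing, so I'm handing in.

```bash
python3 -c "
from h import *
print(env.hand_in()); print(env.sense()['clock'])"
```

```text
the job is handed in; nothing more can be done
None
the job is handed in; nothing more can be done
```

The changeover is done and handed in at about 18 s of the 53 s allowed. I used the closed fingers only and gripped nothing.

1. **Narrow box (first):** I pushed the lid forward from behind with the outside of the fingers. It passed upright and fell shut.
2. **Wide box:** I pushed the lid up by its lip from below, over upright and back. It leans open on its stop by itself. The largest force I read at a pause was about 2 N.

**Last checks:**
- **Lids:** drawn over the camera picture, the narrow lid matched 0 rad and the wide lid 1.95 rad.
- **Bystanders:** detections agreed with the start to within 1–4 pixels. The before/after difference picture showed change only at the lids, the arm and their shadows. The cup and bowl now sit in changed shadow, so they show up in it too.
- **Arm:** it was well clear of everything when I handed in.

**What went wrong:** my first approach to the wide lip was planned with a 45° tilt, and joint 4 stopped at the end of its range (−1.178 of −1.18). Nothing was touched, and I redid it with about a 33° tilt.

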